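# Drive the seated plug out of a bored block with the ejector rod

## Task

Take the ejector rod out of its holder and use it to push the seated steel plug down through the bore of the block on the ejecting stand, until the plug has come right out of the block's underside and rests on the landing pad; then put the rod back in its holder, fully home and let go. The carriage with the block may sit anywhere along the stand's rails, so find the bore by feel or by sight, and push gently: never press the rod on the block or plug with more than about 40 N. Leave the other things on the bench where they are.

Things in the scene. Friction and masses are not known exactly. Their poses are not given: they have to be found in the camera images.
- stand: Ejecting stand, fixed to the bench: dark steel base plate 110 x 130 x 10 mm with two aluminium guide rails along its own y axis (14 mm wide, tops 24 mm above the bench). Origin: centre of the base's underside, z up. Between the rails an aluminium carriage is locked; its position is NOT reported: centred across (stand x = 0), not turned, but anywhere from -14 to +14 mm along the stand's y.
- stand_mid (a point): Point fixed to the stand, 85 mm above its origin, level with the flat top of the carriage's block (56 x 56 mm, 30 mm thick, underside 55 mm above the bench). In the block's centre is an upright 14 mm through-bore with a 45 degree countersink 5 mm deep (24 mm wide at the mouth); it lies up to 14 mm from this point along the stand's y. Below: guide cheeks and a landing pad, top at 31 mm.
- plug (a joint): Steel plug, 13.4 mm in diameter, 20 mm long, seated in the bore. Value: how far it is driven down, m. At 0 its top lies 8 mm below the block's top; at 0.022 its top is level with the block's underside; at 0.026 it stands on the landing pad, a hard stop. It starts between 0 and 0.004, slides with about 9 N of friction and stays where it is left.
- rod: Ejector rod, loose, 120 to 200 g, upright in its holder. Origin: centre of its lower end, z up. Round steel shank 11 mm wide, 62 mm long, 2 mm high chamfer at the tip (tip face 8 mm); then a round flange 30 mm wide from 62 to 68 mm; then a black flat-sided grip from 68 to 113 mm, 28 mm along the rod's x and 20 mm along its y: grasp it across y.
- rod_tip (a point): Centre of the lower end of the rod's shank (the rod's origin).
- holder: Rod holder, fixed: aluminium block 50 x 50 x 64 mm with low dark feet (74 x 80 mm over all). Origin: centre of its underside, z up. A 14 mm upright through-hole in its centre, chamfered 3 mm at the mouth, takes the rod's shank; the rod is home when its flange rests on the top, its tip then 2 mm above the bench.
- holder_mouth (a point): Centre of the hole's mouth in the holder's top face, 64 mm above the bench.
- film_box: Bystander: long pale carton, 63 x 147 x 62 mm, loose. Origin: centre of its underside.
- bench_timer: Bystander: small white bench timer, 38 x 72 x 62 mm, loose. Origin: centre of its underside.
- bottle_c: Bystander: small clear bottle with blue cap, 56 mm in diameter, 102 mm high, loose. Origin: centre of its underside.
Things that resemble listed ones, but are neither listed nor needed, are in the scene too. What is shaped like the holder but green or purple is not meant.

How it is judged:
By the outcome, as a careful person would: the job done as asked, in the order asked, and still so for the second after the job is handed in, with the robot touching nothing.
It also fails if it takes over 72 s, if anything falls off the work surface, if the arm or the gripper's body presses on something with over 40 N, if the wrist force passes 120 N, or if a joint passes its speed limit or range.

## Robot

A 7-joint arm with a two-finger parallel gripper is mounted at the origin on a cart in front of the work surface, level with it; the furniture and walls round the work are solid. World frame = base frame: x ahead of the robot, y to its left, z up, the work surface at z = 0. Lengths are in mm, angles in degrees, forces in N, time in s.
With the tool pointing down it reaches from about 400 to 850 mm from the base axis. Payload 10.4 kg.
Tool frame: the origin (TCP) lies between the finger pads; the fingertips stand 11 mm ahead of it and the grasp point (between the pads) lies 8 mm behind it (finger_overhang is the distance from the TCP to the fingertips, in mm); z points along the fingers, y is the line along which they close (so a half turn about z gives the same grasp; the last joint's range is limited). The gripper opens to 85 mm and grips with 20 to 120 N. Pads are 22 mm wide; open, the fingers measure 114 mm over their backs; the gripper's body (76 mm by 85 mm) begins 54 mm behind the grasp point. The pads swing forward as they close: fully open they stand 13 mm farther back than shut.
Start: joints at [73.132, 19.034, -3.707, 83.658, 1.238, 77.344, -5.071], TCP at [167.813, -602.073, 219.538] pointing down, gripper open.
Joint ranges: [-148.97, 148.97], [-28.65, 121.19], [-84.17, 76.75], [9.2, 138.47], [-72.65, 252.65], [3.7, 117.97], [-149.18, 149.18]. Speed limits (degrees/s): [127.2, 127.2, 159.86, 159.86, 180, 180, 180].

## Interface

Orientations are given as a 3x3 rotation matrix whose columns are the frame's x, y, z axes.
In Python, from cell import get_obs, grab_frame, get_calibration, finish_job, search_frame, finger_overhang gives the robot as it stands.
- The arm moves only by the tool apply_moves, never from a script. Its argument "steps" is a list of rows, each a list of 6 numbers: the shift along the tool's x, y, z in cm, then the turn, a rotation vector about the tool's x, y, z in rad. In form: [[tx, ty, tz, ax, ay, az], ...]. A call has exactly 8 rows; each row is the pose to reach, as a shift and turn from the pose commanded when the call began, along the tool's axes at that moment; what a row does not reach only later rows make up. A row lasts 1/12 s, in which the tool goes at most 41.7 mm and 7.16 degrees, less where a joint would pass 70% of its speed; a pose out of reach is approached as far as the arm can. A call with a gripper value outside its range is refused whole. "claw" is the opening, from 0 (shut) to 1 (fully open), set as the call begins (left out, the last holds). The fingers move at their own pace and stop on an object; "squeeze" is the grip in N (left out, the last holds). Time passes only in rows, so rows that repeat a pose let the fingers close, or fill a call up. It gives the time, the measured TCP pose, the force, the opening and the grip force at its end, in the units of the state.
- get_obs(): the state, without advancing time (a new reading comes with each control period).
- grab_frame(name): name is "scene" or "top"; returns (picture, depth): 400x640x3 uint8, red, green, blue; 400x640 float32, mm along the optical axis (not along the pixel's ray), 0 where there is no reading.
- get_calibration(name): a dict with "mtx" (3x3 intrinsics, pixels), "dist_coeffs" ([k1, k2, p1, p2, k3] as OpenCV has them; the pictures are not rectified), "R" (3x3) and "t" (3): a world point X has camera coordinates R X + t. Camera axes: x right, y down, z forward; pixel columns grow to the right and rows downward; lengths in mm; the calibration is good to about 2 mm. A picture is of the moment at which its call begins. get_calibration takes no time and is no camera call.
- finish_job(): hands the job in; it is judged then, once.
Trained networks look in the newest picture that a camera, given by its name, has taken for a name from the list of things; names that differ only in an ending like _2 or _b are one class to them, and where a whole thing is asked for, a point or a joint stands for the part that bears it (a point fixed in the world has none). Each returns a list of dicts, best first, with "p" (0 to 1); they miss things now and then, are a little off and sometimes report something else, mostly with a low value. They report only what shows in the picture. A call takes as long as a camera call. They do not tell look-alikes from the thing itself.
- search_frame(query, camera): "point" ([x, y, z] in mm, in the coordinates of the camera as it stood for that picture, good to about 4 mm: the middle of the surface that is visible of it).
The state is a dict: "clock": time; "joint_positions": joint angles; "dq": joint speeds; "tau": joint torques, N m; "ee_pos": TCP position; "tcp_rot": TCP orientation; "force": force on the tool from outside, world axes, zero at the start; "torque": the same for the moment, N m; "finger_gap": opening from 0.0 (shut) to 1.0 (fully open); "grip_force": force on a finger pad.
Only numpy, scipy, OpenCV 4.12 (cv2) and the standard library are available. Lean on these libraries where they do the work, as an engineer would, in place of code of your own. Each camera call takes 0.05 s, during which the arm holds its last target. There are 200 camera calls.

## Working session

There is one attempt and no reset: what is moved stays moved. The work goes in short steps, Python scripts to look and compute and a tool call to move; the robot and the scene stay as the last step left them, time stands still between calls to the robot, and variables do not carry over. Pictures are saved under pics/ and viewed, at most 10 in all, crops included, and the job is handed in when it is done.

Besides the shell and the picture viewer there is one more tool, called as a command line: name --pt "numbers of a row" for each row, then --argument value for the rest. apply_moves: Moves the arm, as the interface text tells. Its arguments: {"type":"object","properties":{"steps":{"type":"array","items":{"type":"array","items":{"type":"number"}}},"claw":{"type":"number"},"squeeze":{"type":"number"}},"required":["steps"]}

```bash
mkdir -p pics
cat > h.py <<'E'
import numpy as np, cv2
from cell import *
def cloud(cam):
    img,d=grab_frame(cam); c=get_calibration(cam); K=np.array(c["mtx"]);D=np.array(c["dist_coeffs"]);R=np.array(c["R"]);t=np.array(c["t"])
    h,w=d.shape; u,v=np.meshgrid(np.arange(w),np.arange(h))
    p=cv2.undistortPoints(np.stack([u,v],-1).reshape(-1,1,2).astype(np.float64),K,D).reshape(h,w,2)
    X=np.dstack([p[...,0]*d,p[...,1]*d,d]); W=(X-t)@R; W[d==0]=np.nan
    return img,d,W
def proj(P,cam):
    c=get_calibration(cam); R=np.array(c["R"])
    return cv2.projectPoints(np.array(P,float).reshape(-1,3),cv2.Rodrigues(R)[0],np.array(c["t"],float),np.array(c["mtx"]),np.array(c["dist_coeffs"]))[0].reshape(-1,2)
def find(q,cam):
    c=get_calibration(cam);R=np.array(c["R"]);t=np.array(c["t"]);out=[]
    for r in search_frame(q,cam):
        W=R.T@(np.array(r["point"])-t); out.append((round(r["p"],2),W.round(),proj(W,cam)[0].round()))
    return out
E
python3 - <<'E'
from h import *
for c in("scene","top"):
    img,d,W=cloud(c); cv2.imwrite(f"pics/{c}0.png",img[...,::-1])
    print(c,np.array(get_calibration(c)["t"]).round(), (-np.array(get_calibration(c)["R"]).T@np.array(get_calibration(c)["t"])).round())
    for q in("stand","rod","holder","plug","film_box","bench_timer","bottle_c"):
        print(q,find(q,c)[:4])
o=get_obs();print(o["clock"],o["tcp_rot"],o["force"],finger_overhang)
E
```

```text
scene [ 336.  386. 1017.] [  -6.  471. 1037.]
stand [(0.97, array([ 489., -217.,   15.]), array([367., 201.]))]
rod [(0.69, array([495.,  36.,  99.]), array([296., 238.]))]
holder [(0.86, array([ 450., -388.,   37.]), array([419., 169.])), (0.68, array([379., 128.,  39.]), array([304., 308.])), (0.61, array([482.,  50.,  29.]), array([297., 261.]))]
plug []
film_box [(0.64, array([ 661., -184.,   63.]), array([312., 162.]))]
bench_timer [(0.69, array([653., -23.,  39.]), array([270., 203.]))]
bottle_c [(0.6, array([475., 262.,  66.]), array([227., 314.]))]
top [ -67.  566. 1245.] [ 345.  -91. 1322.]
stand [(0.63, array([ 507., -224.,   11.]), array([380., 225.]))]
rod [(0.44, array([499.,  30., 111.]), array([289., 224.]))]
holder [(0.94, array([396., 108.,  34.]), array([264., 264.])), (0.92, array([ 456., -400.,   42.]), array([444., 241.])), (0.86, array([497.,  17.,   8.]), array([297., 229.]))]
plug []
film_box []
bench_timer [(0.64, array([662., -30.,  48.]), array([312., 171.]))]
bottle_c [(0.74, array([492., 246.,  91.]), array([211., 228.]))]
0.8 [[ 9.63313359e-01  2.68379155e-01  3.96726568e-05]
 [ 2.68379157e-01 -9.63313358e-01 -4.98014142e-05]
 [ 2.48515388e-05  5.86216817e-05 -9.99999998e-01]] [ 0.13979717 -0.04899476 -0.35598419] 11.0
```

View pics/scene0.png

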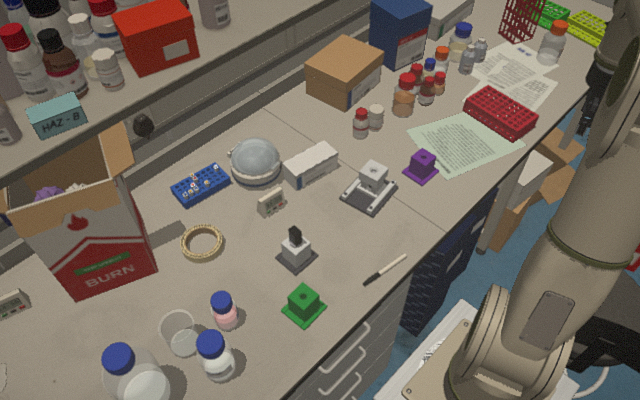

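View pics/top0.png

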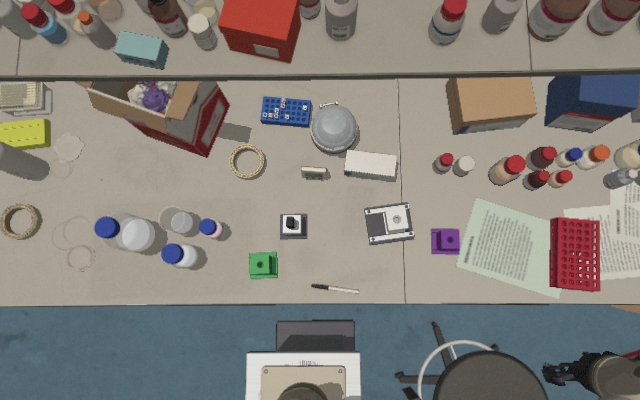

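The image shows three holder-shaped things: aluminium with the rod in it (scene 297,255; top 292,225), green (304,305) and purple (421,166). The aluminium one matches the description. The stand is at scene (368,190), top (389,223). I'll confirm with one crop and measure.

```bash
cat > m.py <<'E'
from h import *
E
python3 - <<'E'
from h import *
crops=[]
for c,(b1,b2) in {"scene":((262,215,332,285),(333,150,403,220)),"top":((258,190,328,260),(354,188,424,258))}.items():
    img,d,W=cloud(c); np.save(f"{c}.npy",W)
    for b in(b1,b2): crops.append(cv2.resize(img[b[1]:b[3],b[0]:b[2],::-1],(380,300) if 0 else (300,300),interpolation=cv2.INTER_CUBIC))
    for name,(x,y,r),zs in [("grip",(500,30,40),(108,122)),("hold",(500,30,60),(58,70)),("feet",(500,30,70),(3,30)),("block",(500,-225,70),(79,92)),("rails",(500,-225,110),(18,30)),("base",(500,-225,110),(6,14))]:
        P=W.reshape(-1,3); m=(np.hypot(P[:,0]-x,P[:,1]-y)<r)&(P[:,2]>zs[0])&(P[:,2]<zs[1]); Q=P[m]
        if len(Q)<4: print(c,name,len(Q));continue
        print(c,name,len(Q),"mean",Q.mean(0).round(1),"minrect",[np.round(a,1) for a in cv2.minAreaRect(Q[:,:2].astype(np.float32))])
cv2.imwrite("pics/crop.png",np.vstack([np.hstack(crops[:2]),np.hstack(crops[2:])]))
E
```

```text
scene grip 95 mean [502.2  31.3 113.5] minrect [array([503.4,  30.6]), array([21.3, 28.8]), np.float64(87.6)]
scene hold 266 mean [497.8  35.8  63.2] minrect [array([504.5,  30.3]), array([54.5, 51. ]), np.float64(1.6)]
scene feet 486 mean [490.5  42.4  10.1] minrect [array([486.3,  35.6]), array([132.8, 109. ]), np.float64(57.4)]
scene block 355 mean [ 510.7 -260.4   83.7] minrect [array([ 511.7, -260.7]), array([58.9, 59.3]), np.float64(7.7)]
scene rails 506 mean [ 499.1 -242.5   22.7] minrect [array([ 509.6, -247.9]), array([ 95.9, 130.9]), np.float64(8.1)]
scene base 545 mean [ 497.6 -224.2    9.4] minrect [array([ 498.1, -236.5]), array([159.1, 131.7]), np.float64(35.2)]
top grip 76 mean [506.1  28.5 114. ] minrect [array([507.2,  29. ]), array([19.5, 27.9]), np.float64(88.4)]
top hold 218 mean [505.1  26.   64. ] minrect [array([507. ,  28.2]), array([50.1, 48.5]), np.float64(0.7)]
top feet 410 mean [499.5  26.    7.5] minrect [array([500.7,  30.6]), array([136.3, 129.8]), np.float64(52.0)]
top block 380 mean [ 514.1 -262.2   84.6] minrect [array([ 515.4, -263.3]), array([56.2, 56.3]), np.float64(7.6)]
top rails 478 mean [ 508.5 -249.4   23.5] minrect [array([ 513.8, -250.6]), array([ 94.1, 129.4]), np.float64(7.8)]
top base 655 mean [ 508.5 -235.8    9.8] minrect [array([ 497.7, -233.1]), array([170.9, 191.9]), np.float64(10.4)]
```

View pics/crop.png

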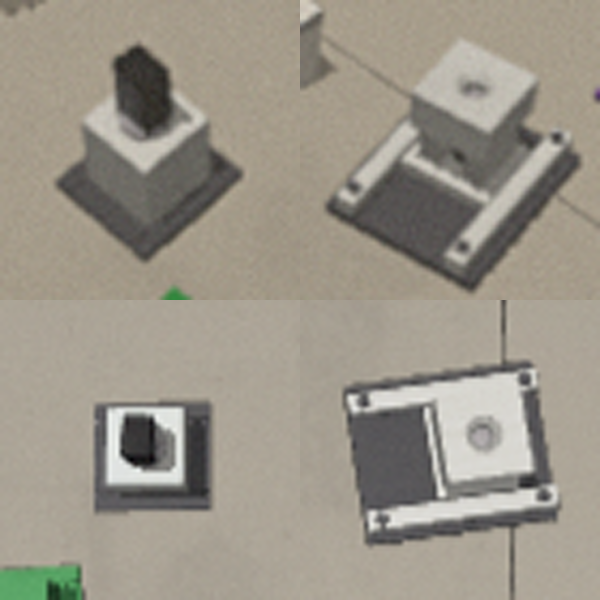

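The crop confirms it: the aluminium holder with the black-gripped rod, and the stand whose block has a bore at the centre. Setting out for the rod.

apply_moves --pt "2.76 -2.9 0 0 0 0.035" --pt "5.52 -5.8 0 0 0 0.07" --pt "8.28 -8.7 0 0 0 0.105" --pt "11.04 -11.6 0 0 0 0.14" --pt "13.8 -14.5 0 0 0 0.175" --pt "16.56 -17.4 0 0 0 0.21" --pt "19.32 -20.3 0 0 0 0.245" --pt "22.1 -23.2 0 0 0 0.2717" --claw 0.75

```text
clock: 1.57
ee_pos: [318.9, -317.5, 219.8]
tcp_rot: [[1.0, -0.002, 0.0], [-0.002, -1.0, -0.001], [0.0, 0.001, -1.0]]
force: [1.2, 0.6, 0.5]
finger_gap: 0.749
grip_force: 0.0
```

apply_moves --pt "1.8 -3.4 0 0 0 0" --pt "3.6 -6.8 0 0 0 0" --pt "5.4 -10.2 0 0 0 0" --pt "7.2 -13.6 0 0 0 0" --pt "9.0 -17.0 0 0 0 0" --pt "10.8 -20.4 0 0 0 0" --pt "12.6 -23.8 0 0 0 0" --pt "14.4 -27.2 0 0 0 0"

```text
clock: 2.23
ee_pos: [463.0, -45.5, 220.0]
tcp_rot: [[1.0, -0.0, 0.001], [-0.0, -1.0, -0.001], [0.001, 0.001, -1.0]]
force: [0.8, -1.6, 0.3]
finger_gap: 0.753
grip_force: 0.0
```

apply_moves --pt "1.8 -3.4 0 0 0 0" --pt "4.2 -7.0 0 0 0 0" --pt "4.2 -7.75 0.5 0 0 0" --pt "4.2 -7.75 1.5 0 0 0" --pt "4.2 -7.75 3 0 0 0" --pt "4.2 -7.75 3.5 0 0 0" --pt "4.2 -7.75 3.5 0 0 0" --pt "4.2 -7.75 3.5 0 0 0"

```text
clock: 2.9
ee_pos: [504.1, 29.3, 184.6]
tcp_rot: [[1.0, -0.001, -0.0], [-0.001, -1.0, -0.0], [-0.0, 0.0, -1.0]]
force: [-0.9, -0.2, -0.3]
finger_gap: 0.751
grip_force: 0.0
```

Run:
```python
from h import *
o=get_obs();print(o["ee_pos"],np.round(o["force"],1))
cs=[]
for c,b in {"scene":(257,185,337,265),"top":(258,190,338,270)}.items():
    img,d,W=cloud(c)
    cs.append(cv2.resize(img[b[1]:b[3],b[0]:b[2],::-1],(400,400),interpolation=cv2.INTER_CUBIC))
cv2.imwrite("pics/above.png",np.hstack(cs))
```

```text
[504.1317466   29.26948061 184.58806667] [-0.9 -0.2 -0.3]
```

View pics/above.png

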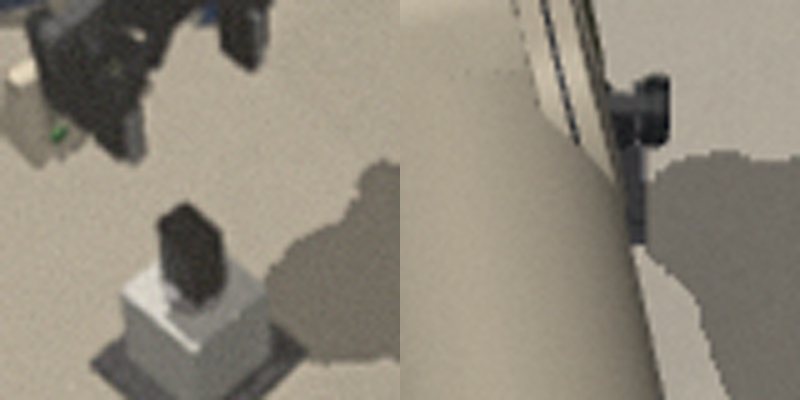

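The view shows the open fingers straddling the grip (scene crop: fingers at 130,150 and 250,60; grip at 190,250). Descend.

apply_moves --pt "0.05 0 1.5 0 0 0" --pt "0.1 0 3.5 0 0 0" --pt "0.1 0 5.5 0 0 0" --pt "0.1 0 7.5 0 0 0" --pt "0.1 0 9.0 0 0 0" --pt "0.1 0 9.6 0 0 0" --pt "0.1 0 9.6 0 0 0" --pt "0.1 0 9.6 0 0 0"

```text
clock: 3.67
ee_pos: [505.9, 30.2, 89.4]
tcp_rot: [[1.0, -0.0, 0.001], [-0.0, -1.0, -0.0], [0.001, 0.0, -1.0]]
force: [1.3, 1.2, 0.2]
finger_gap: 0.75
grip_force: 0.0
```

apply_moves --pt "0 0 0 0 0 0" --pt "0 0 0 0 0 0" --pt "0 0 0 0 0 0" --pt "0 0 0 0 0 0" --pt "0 0 0 0 0 0" --pt "0 0 0 0 0 0" --pt "0 0 0 0 0 0" --pt "0 0 0 0 0 0" --claw 0.15 --squeeze 30

```text
clock: 4.33
ee_pos: [505.8, 30.2, 89.2]
tcp_rot: [[1.0, -0.0, 0.001], [-0.0, -1.0, -0.0], [0.001, 0.0, -1.0]]
force: [-1.9, 0.5, 6.7]
finger_gap: 0.225
grip_force: 29.6
```

apply_moves --pt "0 0 0 0 0 0" --pt "0 0 -0.3 0 0 0" --pt "0 0 -1 0 0 0" --pt "0 0 -2 0 0 0" --pt "0 0 -3 0 0 0" --pt "0 0 -4 0 0 0" --pt "0 0 -5 0 0 0" --pt "0 0 -6 0 0 0" --squeeze 70

```text
clock: 5.0
ee_pos: [505.5, 30.3, 149.8]
tcp_rot: [[1.0, 0.0, 0.001], [0.0, -1.0, -0.0], [0.001, 0.0, -1.0]]
force: [0.1, 0.0, -1.9]
finger_gap: 0.211
grip_force: 68.1
```

apply_moves --pt "0 0 -1 0 0 0" --pt "0 0 -2.5 0 0 0" --pt "0 0 -4 0 0 0" --pt "0 0 -4.5 0 0 0" --pt "0 0 -4.5 0 0 0" --pt "0 0 -4.5 0 0 0" --pt "0 0 -4.5 0 0 0" --pt "0 0 -4.5 0 0 0"

```text
clock: 5.67
ee_pos: [504.9, 30.2, 192.6]
tcp_rot: [[1.0, 0.0, -0.001], [0.0, -1.0, 0.0], [-0.001, -0.0, -1.0]]
force: [0.0, -0.5, -1.7]
finger_gap: 0.209
grip_force: 68.2
```

Run:
```python
from h import *
o=get_obs();print(o["ee_pos"],np.round(o["force"],1),o["torque"])
img,d,W=cloud("scene")
print("expected tip px",proj([505,30,107],"scene"))
b=(257,165,337,265)
cv2.imwrite("pics/lift.png",cv2.resize(img[b[1]:b[3],b[0]:b[2],::-1],(480,600),interpolation=cv2.INTER_CUBIC))
P=W.reshape(-1,3);m=(np.hypot(P[:,0]-505,P[:,1]-30)<35)
for lo in range(60,200,6):
    Q=P[m&(P[:,2]>lo)&(P[:,2]<lo+6)]
    if len(Q):print(lo,len(Q),Q.mean(0).round(1),Q.min(0).round(0),Q.max(0).round(0))
```

```text
[504.89471035  30.19640785 192.61810223] [ 0.  -0.5 -1.7] [0.03225674 0.0406031  0.01752397]
expected tip px [[294.50649142 231.82916548]]
60 316 [503.1  30.8  62.9] [478.   4.  60.] [530.  56.  66.]
66 16 [499.5  24.6  66.9] [479.   8.  66.] [527.  54.  69.]
102 3 [499.8  30.3 106.4] [499.  28. 105.] [501.  34. 107.]
108 6 [501.8  32.3 111. ] [498.  28. 110.] [507.  35. 113.]
114 9 [499.8  31.2 117.3] [498.  26. 114.] [501.  35. 119.]
120 6 [500.9  32.  122.5] [497.  27. 121.] [504.  36. 124.]
126 9 [500.3  31.4 128.5] [497.  26. 126.] [504.  35. 131.]
132 9 [500.8  31.2 135. ] [498.  25. 132.] [505.  35. 138.]
138 7 [499.8  32.4 141.5] [497.  30. 138.] [503.  34. 143.]
144 6 [501.2  31.9 146.7] [499.  29. 144.] [508.  35. 150.]
150 4 [500.2  33.6 151.5] [499.  32. 151.] [503.  35. 153.]
162 7 [492.9  34.6 165.8] [489.  28. 164.] [498.  41. 168.]
168 32 [498.4  36.4 171.2] [488.  24. 168.] [512.  44. 174.]
174 20 [497.4  37.3 176.4] [489.  24. 174.] [517.  45. 180.]
180 26 [497.5  36.  182.8] [488.  24. 180.] [514.  41. 185.]
186 21 [495.8  34.7 189.4] [489.  22. 187.] [513.  41. 192.]
192 16 [492.6  34.2 194.5] [488.  23. 192.] [506.  41. 198.]
198 18 [491.9  34.5 201. ] [488.  23. 198.] [502.  44. 204.]
```

View pics/lift.png

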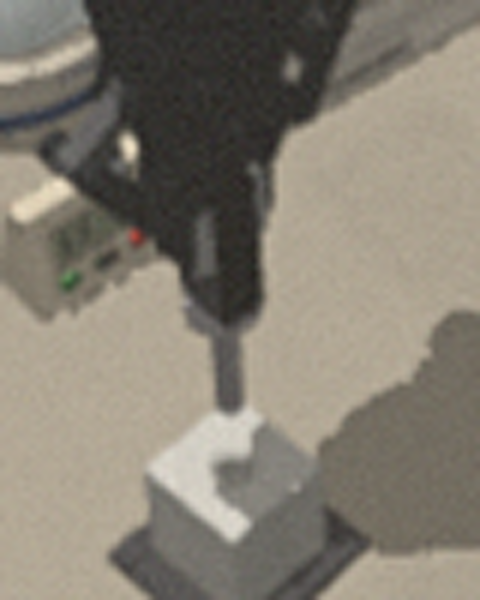

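The rod hangs upright above the holder (tip at crop 232,410). The tip height matches the assumed 104–106 mm. Going over the bore.

apply_moves --pt "0.1 1.5 0 0 0 0" --pt "0.2 5.0 0 0 0 0" --pt "0.4 9.0 0 0 0 0" --pt "0.5 13.0 0 0 0 0" --pt "0.6 17.0 0 0 0 0" --pt "0.8 21.0 0 0 0 0" --pt "0.8 25.0 0 0 0 0" --pt "0.8 28.0 0 0 0 0"

```text
clock: 6.38
ee_pos: [512.3, -253.7, 192.7]
tcp_rot: [[1.0, -0.003, -0.001], [-0.003, -1.0, -0.001], [-0.001, 0.001, -1.0]]
force: [-0.2, -0.0, -1.0]
finger_gap: 0.214
grip_force: 68.2
```

apply_moves --pt "0 1.1 0 0 0 0" --pt "0 1.1 0 0 0 0" --pt "0 1.1 0 0 0 0" --pt "0 1.1 0 0 0 0" --pt "0 1.1 0 0 0 0" --pt "0 1.1 0.3 0 0 0" --pt "0 1.1 0.6 0 0 0" --pt "0 1.1 0.6 0 0 0"

```text
clock: 7.05
ee_pos: [513.2, -260.1, 186.8]
tcp_rot: [[1.0, 0.001, -0.001], [0.001, -1.0, 0.0], [-0.001, -0.0, -1.0]]
force: [0.6, 0.0, -1.5]
finger_gap: 0.21
grip_force: 68.2
```

Run:
```python
from h import *
o=get_obs();p=np.array(o["ee_pos"]);print(p,np.round(o["force"],1))
cs=[]
for c in("scene","top"):
    img,d,W=cloud(c)
    q=proj([513,-261,90],c)[0].round().astype(int); x,y=q
    cs.append(cv2.resize(img[y-30:y+30,x-30:x+30,::-1],(400,400),interpolation=cv2.INTER_CUBIC))
    P=W.reshape(-1,3);m=(np.hypot(P[:,0]-p[0],P[:,1]-p[1])<25)
    for lo,hi in((79,90),(102,140)):
        Q=P[m&(P[:,2]>lo)&(P[:,2]<hi)]
        if len(Q):print(c,lo,len(Q),np.median(Q,0).round(1))
cv2.imwrite("pics/bore.png",np.hstack(cs))
```

```text
[ 513.17423125 -260.1149304   186.80202501] [ 0.6  0.  -1.5]
scene 79 178 [ 511.5 -257.9   83.7]
scene 102 47 [ 508.3 -257.3  122.1]
top 79 69 [ 511.6 -245.5   84.9]
```

View pics/bore.png

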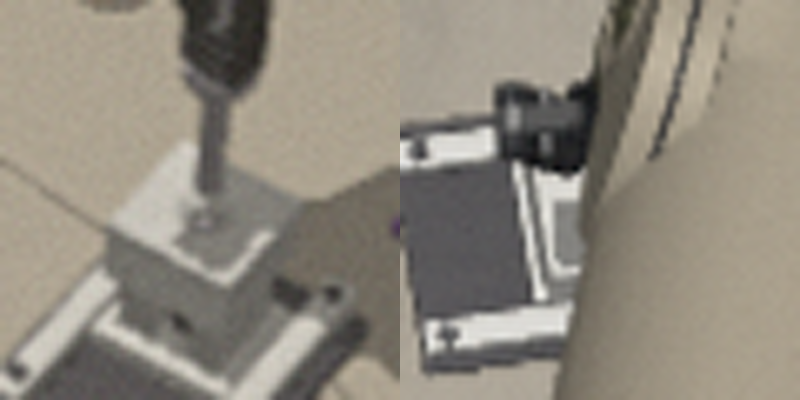

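The tip is over the countersink in the scene view (crop 208,210). Lowering it into the mouth.

apply_moves --pt "0 0 0.3 0 0 0" --pt "0 0 0.7 0 0 0" --pt "0 0 1.1 0 0 0" --pt "0 0 1.4 0 0 0" --pt "0 0 1.6 0 0 0" --pt "0 0 1.7 0 0 0" --pt "0 0 1.8 0 0 0" --pt "0 0 1.8 0 0 0"

```text
clock: 7.82
ee_pos: [513.4, -260.7, 169.4]
tcp_rot: [[1.0, 0.0, -0.0], [0.0, -1.0, 0.0], [-0.0, -0.0, -1.0]]
force: [-0.4, 0.1, -2.0]
finger_gap: 0.211
grip_force: 68.2
```

apply_moves --pt "0 0 0.03 0 0 0" --pt "0 0 0.06 0 0 0" --pt "0 0 0.1 0 0 0" --pt "0 0 0.13 0 0 0" --pt "0 0 0.16 0 0 0" --pt "0 0 0.2 0 0 0" --pt "0 0 0.2 0 0 0" --pt "0 0 0.2 0 0 0"

```text
clock: 8.48
ee_pos: [513.4, -260.8, 167.5]
tcp_rot: [[1.0, 0.0, 0.0], [0.0, -1.0, -0.0], [0.0, 0.0, -1.0]]
force: [-0.7, 0.8, -0.6]
finger_gap: 0.211
grip_force: 68.2
```

Tip is ~80 mm high, with no contact yet.

apply_moves --pt "0 0 0.03 0 0 0" --pt "0 0 0.06 0 0 0" --pt "0 0 0.1 0 0 0" --pt "0 0 0.13 0 0 0" --pt "0 0 0.16 0 0 0" --pt "0 0 0.2 0 0 0" --pt "0 0 0.2 0 0 0" --pt "0 0 0.2 0 0 0"

```text
clock: 9.15
ee_pos: [513.4, -260.7, 165.5]
tcp_rot: [[1.0, 0.0, 0.0], [0.0, -1.0, -0.0], [0.0, 0.0, -1.0]]
force: [-0.0, 0.6, -2.2]
finger_gap: 0.213
grip_force: 68.2
```

apply_moves --pt "0 0 0.03 0 0 0" --pt "0 0 0.06 0 0 0" --pt "0 0 0.1 0 0 0" --pt "0 0 0.13 0 0 0" --pt "0 0 0.16 0 0 0" --pt "0 0 0.2 0 0 0" --pt "0 0 0.2 0 0 0" --pt "0 0 0.2 0 0 0"

```text
clock: 9.82
ee_pos: [513.4, -260.7, 163.5]
tcp_rot: [[1.0, 0.0, 0.0], [0.0, -1.0, -0.0], [0.0, 0.0, -1.0]]
force: [-0.6, 0.4, -2.5]
finger_gap: 0.214
grip_force: 68.2
```

apply_moves --pt "0 0 0.05 0 0 0" --pt "0 0 0.1 0 0 0" --pt "0 0 0.15 0 0 0" --pt "0 0 0.2 0 0 0" --pt "0 0 0.25 0 0 0" --pt "0 0 0.3 0 0 0" --pt "0 0 0.3 0 0 0" --pt "0 0 0.3 0 0 0"

```text
clock: 10.48
ee_pos: [513.9, -260.9, 161.5]
tcp_rot: [[1.0, 0.0, 0.001], [0.0, -1.0, -0.001], [0.001, 0.001, -1.0]]
force: [-0.8, 1.4, 5.6]
finger_gap: 0.209
grip_force: 69.2
```

apply_moves --pt "0 0 0.05 0 0 0" --pt "0 0 0.1 0 0 0" --pt "0 0 0.15 0 0 0" --pt "0 0 0.2 0 0 0" --pt "0 0 0.25 0 0 0" --pt "0 0 0.3 0 0 0" --pt "0 0 0.3 0 0 0" --pt "0 0 0.3 0 0 0"

```text
clock: 11.15
ee_pos: [513.9, -260.9, 158.5]
tcp_rot: [[1.0, 0.0, 0.001], [0.0, -1.0, -0.001], [0.001, 0.001, -1.0]]
force: [-0.7, -0.1, 6.7]
finger_gap: 0.213
grip_force: 69.3
```

The plug is sliding with about 9 N. Continuing.

apply_moves --pt "0 0 0.1 0 0 0" --pt "0 0 0.2 0 0 0" --pt "0 0 0.3 0 0 0" --pt "0 0 0.4 0 0 0" --pt "0 0 0.5 0 0 0" --pt "0 0 0.6 0 0 0" --pt "0 0 0.7 0 0 0" --pt "0 0 0.7 0 0 0"

```text
clock: 11.82
ee_pos: [513.9, -260.9, 151.4]
tcp_rot: [[1.0, 0.0, 0.001], [0.0, -1.0, -0.001], [0.001, 0.001, -1.0]]
force: [-0.8, 0.6, 5.6]
finger_gap: 0.209
grip_force: 69.3
```

apply_moves --pt "0 0 0.1 0 0 0" --pt "0 0 0.2 0 0 0" --pt "0 0 0.3 0 0 0" --pt "0 0 0.4 0 0 0" --pt "0 0 0.5 0 0 0" --pt "0 0 0.6 0 0 0" --pt "0 0 0.7 0 0 0" --pt "0 0 0.7 0 0 0"

```text
clock: 12.48
ee_pos: [513.9, -260.9, 144.4]
tcp_rot: [[1.0, 0.0, 0.001], [0.0, -1.0, -0.001], [0.001, 0.001, -1.0]]
force: [-1.2, 0.9, 5.0]
finger_gap: 0.215
grip_force: 69.3
```

apply_moves --pt "0 0 0.05 0 0 0" --pt "0 0 0.1 0 0 0" --pt "0 0 0.15 0 0 0" --pt "0 0 0.2 0 0 0" --pt "0 0 0.25 0 0 0" --pt "0 0 0.3 0 0 0" --pt "0 0 0.3 0 0 0" --pt "0 0 0.3 0 0 0"

```text
clock: 13.15
ee_pos: [513.9, -260.9, 141.5]
tcp_rot: [[1.0, 0.0, 0.001], [0.0, -1.0, -0.001], [0.001, 0.001, -1.0]]
force: [0.0, 0.5, 6.4]
finger_gap: 0.217
grip_force: 69.3
```

Tip ~54.3 mm; now in small steps to the hard stop, expected near TCP 138.

apply_moves --pt "0 0 0.05 0 0 0" --pt "0 0 0.1 0 0 0" --pt "0 0 0.15 0 0 0" --pt "0 0 0.2 0 0 0" --pt "0 0 0.25 0 0 0" --pt "0 0 0.25 0 0 0" --pt "0 0 0.25 0 0 0" --pt "0 0 0.25 0 0 0"

```text
clock: 13.82
ee_pos: [514.0, -260.9, 139.0]
tcp_rot: [[1.0, 0.0, 0.001], [0.0, -1.0, -0.001], [0.001, 0.001, -1.0]]
force: [-1.0, 1.2, 5.6]
finger_gap: 0.212
grip_force: 69.3
```

apply_moves --pt "0 0 0.02 0 0 0" --pt "0 0 0.04 0 0 0" --pt "0 0 0.05 0 0 0" --pt "0 0 0.05 0 0 0" --pt "0 0 0.05 0 0 0" --pt "0 0 0.05 0 0 0" --pt "0 0 0.05 0 0 0" --pt "0 0 0.05 0 0 0"

```text
clock: 14.48
ee_pos: [514.0, -260.9, 138.6]
tcp_rot: [[1.0, 0.0, 0.001], [0.0, -1.0, -0.001], [0.001, 0.001, -1.0]]
force: [-1.2, 1.2, 7.6]
finger_gap: 0.214
grip_force: 69.3
```

apply_moves --pt "0 0 0.02 0 0 0" --pt "0 0 0.03 0 0 0" --pt "0 0 0.03 0 0 0" --pt "0 0 0.03 0 0 0" --pt "0 0 0.03 0 0 0" --pt "0 0 0.03 0 0 0" --pt "0 0 0.03 0 0 0" --pt "0 0 0.03 0 0 0"

```text
clock: 15.15
ee_pos: [514.0, -260.9, 138.3]
tcp_rot: [[1.0, 0.0, 0.001], [0.0, -1.0, -0.001], [0.001, 0.001, -1.0]]
force: [-0.6, 1.0, 6.6]
finger_gap: 0.212
grip_force: 69.4
```

apply_moves --pt "0 0 0.02 0 0 0" --pt "0 0 0.03 0 0 0" --pt "0 0 0.03 0 0 0" --pt "0 0 0.03 0 0 0" --pt "0 0 0.03 0 0 0" --pt "0 0 0.03 0 0 0" --pt "0 0 0.03 0 0 0" --pt "0 0 0.03 0 0 0"

```text
clock: 15.82
ee_pos: [514.1, -260.9, 138.3]
tcp_rot: [[1.0, 0.0, 0.002], [0.0, -1.0, -0.001], [0.002, 0.001, -1.0]]
force: [-0.6, 1.0, 8.9]
finger_gap: 0.213
grip_force: 69.6
```

apply_moves --pt "0 0 0.02 0 0 0" --pt "0 0 0.03 0 0 0" --pt "0 0 0.03 0 0 0" --pt "0 0 0.03 0 0 0" --pt "0 0 0.03 0 0 0" --pt "0 0 0.03 0 0 0" --pt "0 0 0.03 0 0 0" --pt "0 0 0.03 0 0 0"

```text
clock: 16.48
ee_pos: [514.3, -260.9, 138.3]
tcp_rot: [[1.0, 0.0, 0.002], [0.0, -1.0, -0.001], [0.002, 0.001, -1.0]]
force: [-2.4, 1.8, 9.9]
finger_gap: 0.21
grip_force: 69.8
```

apply_moves --pt "0 0 0.02 0 0 0" --pt "0 0 0.04 0 0 0" --pt "0 0 0.06 0 0 0" --pt "0 0 0.06 0 0 0" --pt "0 0 0.06 0 0 0" --pt "0 0 0.06 0 0 0" --pt "0 0 0.06 0 0 0" --pt "0 0 0.06 0 0 0"

```text
clock: 17.15
ee_pos: [514.6, -261.0, 138.2]
tcp_rot: [[1.0, 0.0, 0.003], [0.0, -1.0, -0.002], [0.003, 0.002, -1.0]]
force: [-2.1, 0.6, 14.1]
finger_gap: 0.21
grip_force: 70.3
```

Hard stop confirmed: the force rises and z doesn't change. Withdrawing.

apply_moves --pt "0 0 -0.15 0 0 0" --pt "0 0 -0.6 0 0 0" --pt "0 0 -1.4 0 0 0" --pt "0 0 -2.4 0 0 0" --pt "0 0 -3.4 0 0 0" --pt "0 0 -4.4 0 0 0" --pt "0 0 -5.4 0 0 0" --pt "0 0 -5.6 0 0 0"

```text
clock: 17.82
ee_pos: [514.3, -261.0, 194.6]
tcp_rot: [[1.0, 0.0, 0.003], [0.0, -1.0, -0.001], [0.003, 0.001, -1.0]]
force: [0.7, 0.0, -0.8]
finger_gap: 0.215
grip_force: 68.3
```

apply_moves --pt "0 -1.5 0 0 0 0" --pt "-0.2 -5.0 0 0 0 0" --pt "-0.3 -9.0 0 0 0 0" --pt "-0.5 -13.0 0 0 0 0" --pt "-0.6 -17.0 0 0 0 0" --pt "-0.7 -21.0 0 0 0 0" --pt "-0.8 -25.0 0 0 0 0" --pt "-0.8 -28.0 0 0 0 0"

```text
clock: 18.48
ee_pos: [504.2, 23.6, 192.0]
tcp_rot: [[1.0, 0.003, -0.0], [0.003, -1.0, 0.0], [-0.0, -0.0, -1.0]]
force: [1.2, 0.2, -2.0]
finger_gap: 0.213
grip_force: 68.2
```

apply_moves --pt "0 -1.1 0 0 0 0" --pt "0 -1.1 0 0 0 0" --pt "0 -1.1 0 0 0 0" --pt "0 -1.1 0 0 0 0" --pt "0 -1.1 0 0 0 0" --pt "0 -1.1 0 0 0 0" --pt "0 -1.1 0 0 0 0" --pt "0 -1.1 0 0 0 0"

```text
clock: 19.15
ee_pos: [505.4, 29.7, 191.9]
tcp_rot: [[1.0, -0.001, -0.0], [-0.001, -1.0, -0.0], [-0.0, 0.0, -1.0]]
force: [0.5, -0.0, -1.0]
finger_gap: 0.211
grip_force: 68.3
```

Run:
```python
from h import *
o=get_obs();print(o["ee_pos"],np.round(o["force"],1))
img,d,W=cloud("scene")
x,y=proj([511,-261,70],"scene")[0].round().astype(int);a=img[y-35:y+35,x-35:x+35,::-1]
x,y=proj([505,30,100],"scene")[0].round().astype(int);b=img[y-35:y+35,x-35:x+35,::-1]
cv2.imwrite("pics/after.png",cv2.resize(np.hstack([a,b]),(800,400),interpolation=cv2.INTER_CUBIC))
P=W.reshape(-1,3);m=(np.hypot(P[:,0]-505,P[:,1]-30)<16)&(P[:,2]>105)&(P[:,2]<150)
print(np.median(P[m],0),P[m][:,2].min())
```

```text
[505.4093863   29.69335475 191.94766561] [ 0.5 -0.  -1. ]
[500.5779747   31.70958608 126.921863  ] 105.50687268099365
```

View pics/after.png

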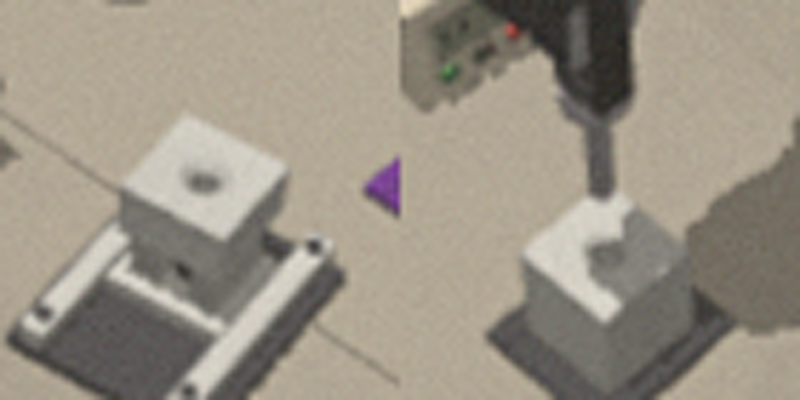

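The bore now looks deep (left crop 203,180), and the rod hangs over the holder mouth. Lowering it.

apply_moves --pt "0.03 -0.05 0.5 0 0 0" --pt "0.03 -0.05 1.5 0 0 0" --pt "0.03 -0.05 2.5 0 0 0" --pt "0.03 -0.05 3.3 0 0 0" --pt "0.03 -0.05 3.8 0 0 0" --pt "0.03 -0.05 4.0 0 0 0" --pt "0.03 -0.05 4.1 0 0 0" --pt "0.03 -0.05 4.1 0 0 0"

```text
clock: 19.87
ee_pos: [505.7, 30.8, 150.9]
tcp_rot: [[1.0, 0.0, -0.0], [0.0, -1.0, 0.0], [-0.0, -0.0, -1.0]]
force: [-0.3, 0.6, -0.6]
finger_gap: 0.21
grip_force: 68.3
```

apply_moves --pt "0 0 0.1 0 0 0" --pt "0 0 0.2 0 0 0" --pt "0 0 0.3 0 0 0" --pt "0 0 0.4 0 0 0" --pt "0 0 0.4 0 0 0" --pt "0 0 0.4 0 0 0" --pt "0 0 0.4 0 0 0" --pt "0 0 0.4 0 0 0"

```text
clock: 20.53
ee_pos: [505.7, 30.7, 147.1]
tcp_rot: [[1.0, 0.0, 0.0], [0.0, -1.0, -0.0], [0.0, 0.0, -1.0]]
force: [-0.2, 0.2, -2.7]
finger_gap: 0.21
grip_force: 68.3
```

apply_moves --pt "0 0 0.1 0 0 0" --pt "0 0 0.2 0 0 0" --pt "0 0 0.3 0 0 0" --pt "0 0 0.4 0 0 0" --pt "0 0 0.4 0 0 0" --pt "0 0 0.4 0 0 0" --pt "0 0 0.4 0 0 0" --pt "0 0 0.4 0 0 0"

```text
clock: 21.2
ee_pos: [505.7, 30.8, 143.0]
tcp_rot: [[1.0, 0.0, 0.0], [0.0, -1.0, -0.0], [0.0, 0.0, -1.0]]
force: [0.4, -0.5, -2.2]
finger_gap: 0.207
grip_force: 68.3
```

Tip ~56, inside the hole without contact. To just above home.

apply_moves --pt "0 0 0.3 0 0 0" --pt "0 0 0.6 0 0 0" --pt "0 0 0.9 0 0 0" --pt "0 0 1.2 0 0 0" --pt "0 0 1.5 0 0 0" --pt "0 0 1.8 0 0 0" --pt "0 0 2.1 0 0 0" --pt "0 0 2.1 0 0 0"

```text
clock: 21.87
ee_pos: [505.3, 30.7, 121.3]
tcp_rot: [[1.0, 0.0, -0.001], [0.0, -1.0, -0.0], [-0.001, 0.0, -1.0]]
force: [0.2, 0.2, -1.5]
finger_gap: 0.215
grip_force: 68.3
```

apply_moves --pt "0 0 0.4 0 0 0" --pt "0 0 0.8 0 0 0" --pt "0 0 1.2 0 0 0" --pt "0 0 1.6 0 0 0" --pt "0 0 2.0 0 0 0" --pt "0 0 2.4 0 0 0" --pt "0 0 2.8 0 0 0" --pt "0 0 2.8 0 0 0"

```text
clock: 22.53
ee_pos: [505.2, 30.7, 93.1]
tcp_rot: [[1.0, 0.0, -0.001], [0.0, -1.0, -0.0], [-0.001, 0.0, -1.0]]
force: [-0.6, 0.1, -2.4]
finger_gap: 0.214
grip_force: 68.3
```

apply_moves --pt "0 0 0.1 0 0 0" --pt "0 0 0.2 0 0 0" --pt "0 0 0.3 0 0 0" --pt "0 0 0.4 0 0 0" --pt "0 0 0.44 0 0 0" --pt "0 0 0.44 0 0 0" --pt "0 0 0.44 0 0 0" --pt "0 0 0.44 0 0 0"

```text
clock: 23.2
ee_pos: [505.7, 30.8, 89.7]
tcp_rot: [[1.0, 0.0, 0.0], [0.0, -1.0, -0.0], [0.0, 0.0, -1.0]]
force: [0.4, -0.8, -1.5]
finger_gap: 0.213
grip_force: 68.3
```

apply_moves --pt "0 0 0.02 0 0 0" --pt "0 0 0.04 0 0 0" --pt "0 0 0.06 0 0 0" --pt "0 0 0.08 0 0 0" --pt "0 0 0.08 0 0 0" --pt "0 0 0.08 0 0 0" --pt "0 0 0.08 0 0 0" --pt "0 0 0.08 0 0 0"

```text
clock: 23.87
ee_pos: [505.9, 30.8, 89.4]
tcp_rot: [[1.0, 0.0, 0.0], [0.0, -1.0, -0.0], [0.0, 0.0, -1.0]]
force: [-2.6, -0.9, 7.9]
finger_gap: 0.209
grip_force: 69.4
```

apply_moves --pt "0 0 0.02 0 0 0" --pt "0 0 0.04 0 0 0" --pt "0 0 0.04 0 0 0" --pt "0 0 0.04 0 0 0" --pt "0 0 0.04 0 0 0" --pt "0 0 0.04 0 0 0" --pt "0 0 0.04 0 0 0" --pt "0 0 0.04 0 0 0"

```text
clock: 24.53
ee_pos: [506.0, 30.8, 89.4]
tcp_rot: [[1.0, 0.0, 0.001], [0.0, -1.0, -0.001], [0.001, 0.001, -1.0]]
force: [-5.2, -0.8, 11.2]
finger_gap: 0.211
grip_force: 70.0
```

Flange is on the holder top. Release, then rise.

apply_moves --pt "0 0 0 0 0 0" --pt "0 0 0 0 0 0" --pt "0 0 0 0 0 0" --pt "0 0 0 0 0 0" --pt "0 0 0 0 0 0" --pt "0 0 0 0 0 0" --pt "0 0 0 0 0 0" --pt "0 0 0 0 0 0" --claw 0.75

```text
clock: 25.2
ee_pos: [505.7, 30.8, 88.4]
tcp_rot: [[1.0, 0.0, 0.0], [0.0, -1.0, -0.0], [0.0, 0.0, -1.0]]
force: [0.3, 0.6, 0.6]
finger_gap: 0.744
grip_force: 0.0
```

apply_moves --pt "0 0 -0.3 0 0 0" --pt "0 0 -1.5 0 0 0" --pt "0 0 -3 0 0 0" --pt "0 0 -5 0 0 0" --pt "0 0 -8 0 0 0" --pt "0 0 -11 0 0 0" --pt "0 0 -13 0 0 0" --pt "0 0 -13 0 0 0"

```text
clock: 25.87
ee_pos: [507.8, 31.4, 223.9]
tcp_rot: [[1.0, 0.001, 0.007], [0.001, -1.0, -0.001], [0.007, 0.001, -1.0]]
force: [-0.0, -0.2, -0.2]
finger_gap: 0.755
grip_force: 0.0
```

apply_moves --pt "0 2 0 0 0 0" --pt "0 5 0 0 0 0" --pt "0 8 0 0 0 0" --pt "0 11 0 0 0 0" --pt "0 13 0 0 0 0" --pt "0 14 0 0 0 0" --pt "0 14 0 0 0 0" --pt "0 14 0 0 0 0"

```text
clock: 26.53
ee_pos: [505.8, -108.2, 218.6]
tcp_rot: [[1.0, 0.0, 0.0], [0.0, -1.0, 0.001], [0.0, -0.001, -1.0]]
force: [-1.0, 1.0, -0.1]
finger_gap: 0.753
grip_force: 0.0
```

Run:
```python
from h import *
o=get_obs();print(o["ee_pos"],np.round(o["force"],1),o["finger_gap"])
for c in("scene","top"):
    img,d,W=cloud(c); P=W.reshape(-1,3)
    m=(np.hypot(P[:,0]-505,P[:,1]-30)<22)&(P[:,2]>100)&(P[:,2]<130)
    if m.sum(): print(c,m.sum(),np.median(P[m],0).round(1),np.percentile(P[m][:,2],95))
    if c=="scene":
        a=img[195:285,240:360,::-1]; cv2.imwrite("pics/end.png",cv2.resize(a,(800,600),interpolation=cv2.INTER_CUBIC))
```

```text
[ 505.77442057 -108.18402384  218.59321755] [-1.   1.  -0.1] 0.7525127909556188
scene 127 [502.2  33.  112.2] 116.11634845051354
top 84 [507.3  27.5 113.9] 117.53027033101162
```

View pics/end.png

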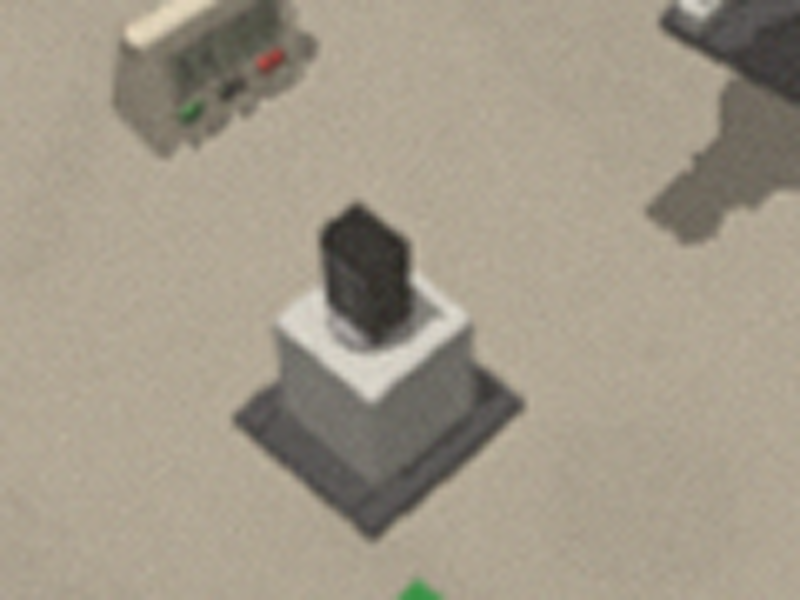

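The rod is home with its flange on the holder top (crop 370,335), the gripper is clear of it, and nothing else has moved. Handing in.

```bash
python3 -c "from cell import *;print(finish_job())"
```

```text
the job is handed in; nothing more can be done
None
```

The job is handed in after about 27 s: the plug was pushed to the hard stop at the landing pad's height, with no wrist reading above about 14 N, and the rod is back home in its holder and let go.

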